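# Load the nozzle magazine in reverse order

### The arm

A 6-joint arm with a two-finger parallel gripper is mounted at the origin on the work surface. World frame = base frame: x ahead of the robot, y to its left, z up, the work surface at z = 0. Lengths are in m, angles in rad, forces in N, time in s.
With the tool pointing down it reaches from about 0.3 to 0.85 m from the base axis. Payload 5.4 kg.
Tool frame: the origin (TCP) lies at the very end of the fingers, on their centre line; the grasp point (between the pads) lies 19 mm behind it (r.grip_point_offset is the distance from the TCP to the grasp point, in m); z points along the fingers, y is the line along which they close (so a half turn about z gives the same grasp; the last joint's range is limited). The gripper opens to 85 mm and grips with 20 to 120 N. Pads are 22 mm wide; open, the fingers measure 114 mm over their backs; the gripper's body (76 mm by 85 mm) begins 54 mm behind the grasp point. The pads swing forward as they close: fully open they stand 13 mm farther back than shut.
Start: joints at [0.971, 0.158, 1.597, -0, 1.386, -0.21], TCP at [0.219, 0.532, 0.231] pointing down, gripper open.
Joint ranges: [-2.91, 2.91], [-0.94, 2.29], [0.18, 2.7], [-1.29, 4.43], [0.17, 2.64], [-3, 3]. Speed limits (rad/s): [2.57, 2.57, 3.14, 3.14, 3.14, 3.14].

### API

Orientations are given as a rotation vector (axis times angle).
In Python, from plant import r, imaging, close_job gives the robot as it stands.
- The arm moves only by the shell command python3 -m creep 'ROWS' [FORCE]. ROWS is a JSON object whose one key "series" holds a list of rows, each an object of numbers: "tx", "ty", "tz": the shift along the tool's x, y, z in m; "roll": the turn about the tool's z in rad; "claw": the opening, from 0 (shut) to 1 (fully open). In form: {"series": [{"tx": .., "ty": .., "tz": .., "roll": .., "claw": ..}, ...]}. A call has 1 to 20 rows; each row shifts and turns the commanded pose from where the row before left it, along the tool's axes as they then stand; what a row does not reach is not made up. A row lasts 1/10 s, in which the tool goes at most 50 mm and 8.59 degrees, less where a joint would pass 70% of its speed; a pose out of reach is approached as far as the arm can. A call with a gripper value outside its range is refused whole. The fingers move at their own pace and stop on an object; FORCE is the grip in N (left out, the last holds). Time passes only in rows, so rows that do not move let the fingers close. It gives the time, the measured TCP pose, the force, the opening and the grip force at its end, in the units of the state.
- r.state(): the state, without advancing time (a new reading comes with each control period).
- imaging.grab_frame(name): name is "scene" or "side" or "wrist"; returns (picture, depth): 384x512x3 uint8, blue, green, red; 384x512 float32, m along the optical axis (not along the pixel's ray), 0 where there is no reading.
- imaging.calibration(name): a dict with "intrinsics" (3x3 intrinsics, pixels), "R" (3x3) and "t" (3): a world point X has camera coordinates R X + t; the wrist camera has in their place "mount" (4x4, takes a point from camera to tool coordinates, whose origin is the TCP and whose axes are the flange's). Camera axes: x right, y down, z forward; pixel columns grow to the right and rows downward; lengths in m; the calibration is good to about 2 mm. A picture is of the moment at which its call begins: read the wrist's pose just before it. calibration takes no time and is no camera call.
- close_job(): hands the job in; it is judged then, once.
The state is a dict: "time_s": time; "joints": joint angles; "joint_velocities": joint speeds; "joint_efforts": joint torques, N m; "position": TCP position; "tool_rot": TCP orientation; "contact_force": force on the tool from outside, world axes, zero at the start; "moment": the same for the moment, N m; "opening": finger opening in m; "finger_force": force on a finger pad.
Only numpy, scipy, OpenCV 4.12 (cv2) and the standard library are available. Lean on these libraries where they do the work, as an engineer would, in place of code of your own. Each camera call takes 0.05 s, during which the arm holds its last target. There are 200 camera calls.

### The job

The other side of the board is reworked in the opposite sequence: move the four hot-air nozzles from the aluminium cooling rack into the pockets of the nozzle magazine, one to a pocket, in reverse order, so that the nozzle now farthest left on the cooling rack stands farthest right in the magazine, and so on. Each must stand upright, flat on the floor of its pocket; set them down gently, and do not drop any or knock one over.

Things in the scene. Friction and masses are not known exactly. Their poses are not given: they have to be found in the camera images.
- nozzle_red: loose hot-air nozzle with a red sleeve, upright, 74 mm tall, 110 g: bright steel square hood 38 x 38 mm, from 0 to 26 mm height; dark neck of 26 mm diameter, 26 to 36 mm; round red grip sleeve of 30 mm diameter, 36 to 74 mm, with a dark bore on top. Grip it across the sleeve, from above. Origin: centre of the underside; z up along its axis.
- nozzle_yellow: loose hot-air nozzle with a yellow sleeve, upright, 74 mm tall, 110 g: bright steel oblong hood, 28 mm along its x and 38 mm along its y, from 0 to 26 mm height; dark neck of 26 mm diameter, 26 to 36 mm; round yellow grip sleeve of 30 mm diameter, 36 to 74 mm, with a dark bore on top. Grip it across the sleeve, from above. Origin: centre of the underside; z up along its axis.
- nozzle_green: loose hot-air nozzle with a green sleeve, upright, 74 mm tall, 110 g: bright steel square hood 30 x 30 mm, from 0 to 26 mm height; dark neck of 26 mm diameter, 26 to 36 mm; round green grip sleeve of 30 mm diameter, 36 to 74 mm, with a dark bore on top. Grip it across the sleeve, from above. Origin: centre of the underside; z up along its axis.
- nozzle_blue: loose hot-air nozzle with a blue sleeve, upright, 74 mm tall, 110 g: bright steel round hood of 34 mm diameter, from 0 to 26 mm height; dark neck of 26 mm diameter, 26 to 36 mm; round blue grip sleeve of 30 mm diameter, 36 to 74 mm, with a dark bore on top. Grip it across the sleeve, from above. Origin: centre of the underside; z up along its axis.
- cooling_rack: fixed aluminium bar, 76 mm (x) by 288 mm (y), 6 mm thick, with the four pads in a row on it, where the nozzles stand at the start. Turned up to 0.12 rad; either the nearer or the farther of the two racks. Origin: centre of its underside on the table; y along the row to the robot's left, z up. Pad centres at y = +102, +34, -34, -102 mm, x = 0.
- pad_red: fixed white ceramic pad, 60 x 60 x 8 mm, with a red strip along its two edges towards and away from the robot; the red nozzle stands on it at the start, so it still shows afterwards where that nozzle stood. Its place in the row changes from run to run. Origin: centre of the underside, 6 mm above the table; axes parallel to the cooling rack's.
- pad_yellow: fixed white ceramic pad, 60 x 60 x 8 mm, with a yellow strip along its two edges towards and away from the robot; the yellow nozzle stands on it at the start, so it still shows afterwards where that nozzle stood. Its place in the row changes from run to run. Origin: centre of the underside, 6 mm above the table; axes parallel to the cooling rack's.
- pad_green: fixed white ceramic pad, 60 x 60 x 8 mm, with a green strip along its two edges towards and away from the robot; the green nozzle stands on it at the start, so it still shows afterwards where that nozzle stood. Its place in the row changes from run to run. Origin: centre of the underside, 6 mm above the table; axes parallel to the cooling rack's.
- pad_blue: fixed white ceramic pad, 60 x 60 x 8 mm, with a blue strip along its two edges towards and away from the robot; the blue nozzle stands on it at the start, so it still shows afterwards where that nozzle stood. Its place in the row changes from run to run. Origin: centre of the underside, 6 mm above the table; axes parallel to the cooling rack's.
- magazine: fixed tray, 76 mm (x) by 280 mm (y), dark floor, grey rims: four square pockets in a row, empty at the start, each 60 x 60 mm inside; floor 4 mm, rim tops 10 mm above the table, rims 8 mm wide. Turned up to 0.12 rad. Origin: centre of its underside on the table; y along the row to the robot's left, z up. Pocket centres at y = +102, +34, -34, -102 mm, x = 0.
Things that resemble listed ones, but are neither listed nor needed, are in the scene too. Leave any orange look-alike of the nozzle_red alone.

How it is judged:
At the end, for the whole second after the job is handed in: Each nozzle stands in the magazine pocket that mirrors its starting pad (leftmost pad to rightmost pocket, second to third, and so on): within 20 mm of the pocket's centre along and across the row, its underside within 3.5 mm of the pocket floor, tilted less than 0.1 rad, released and at rest (((y of pad_red in the frame of cooling_rack between 0.082 and 0.122 m and y of nozzle_red in the frame of magazine between -0.122 and -0.082 m) or (y of pad_red in the frame of cooling_rack between 0.014 and 0.054 m and y of nozzle_red in the frame of magazine between -0.054 and -0.014 m) or (y of pad_red in the frame of cooling_rack between -0.054 and -0.014 m and y of nozzle_red in the frame of magazine between 0.014 and 0.054 m) or (y of pad_red in the frame of cooling_rack between -0.122 and -0.082 m and y of nozzle_red in the frame of magazine between 0.082 and 0.122 m)) and x of nozzle_red in the frame of magazine between -0.02 and 0.02 m and z of nozzle_red in the frame of magazine between 0 and 0.0075 m and angle between each of nozzle_red, nozzle_yellow, nozzle_green, nozzle_blue's own z axis and vertical below 0.1 rad and linear speed of each of nozzle_red, nozzle_yellow, nozzle_green, nozzle_blue below 0.02 m/s and angular speed of each of nozzle_red, nozzle_yellow, nozzle_green, nozzle_blue below 0.2 rad/s and ((y of pad_yellow in the frame of cooling_rack between 0.082 and 0.122 m and y of nozzle_yellow in the frame of magazine between -0.122 and -0.082 m) or (y of pad_yellow in the frame of cooling_rack between 0.014 and 0.054 m and y of nozzle_yellow in the frame of magazine between -0.054 and -0.014 m) or (y of pad_yellow in the frame of cooling_rack between -0.054 and -0.014 m and y of nozzle_yellow in the frame of magazine between 0.014 and 0.054 m) or (y of pad_yellow in the frame of cooling_rack between -0.122 and -0.082 m and y of nozzle_yellow in the frame of magazine between 0.082 and 0.122 m)) and x of nozzle_yellow in the frame of magazine between -0.02 and 0.02 m and z of nozzle_yellow in the frame of magazine between 0 and 0.0075 m and ((y of pad_green in the frame of cooling_rack between 0.082 and 0.122 m and y of nozzle_green in the frame of magazine between -0.122 and -0.082 m) or (y of pad_green in the frame of cooling_rack between 0.014 and 0.054 m and y of nozzle_green in the frame of magazine between -0.054 and -0.014 m) or (y of pad_green in the frame of cooling_rack between -0.054 and -0.014 m and y of nozzle_green in the frame of magazine between 0.014 and 0.054 m) or (y of pad_green in the frame of cooling_rack between -0.122 and -0.082 m and y of nozzle_green in the frame of magazine between 0.082 and 0.122 m)) and x of nozzle_green in the frame of magazine between -0.02 and 0.02 m and z of nozzle_green in the frame of magazine between 0 and 0.0075 m and ((y of pad_blue in the frame of cooling_rack between 0.082 and 0.122 m and y of nozzle_blue in the frame of magazine between -0.122 and -0.082 m) or (y of pad_blue in the frame of cooling_rack between 0.014 and 0.054 m and y of nozzle_blue in the frame of magazine between -0.054 and -0.014 m) or (y of pad_blue in the frame of cooling_rack between -0.054 and -0.014 m and y of nozzle_blue in the frame of magazine between 0.014 and 0.054 m) or (y of pad_blue in the frame of cooling_rack between -0.122 and -0.082 m and y of nozzle_blue in the frame of magazine between 0.082 and 0.122 m)) and x of nozzle_blue in the frame of magazine between -0.02 and 0.02 m and z of nozzle_blue in the frame of magazine between 0 and 0.0075 m); the robot touches nothing.
It fails at once if a nozzle is knocked over (tilted more than 0.6 rad) (angle between any of nozzle_red, nozzle_yellow, nozzle_green, nozzle_blue's own z axis and vertical above 0.6 rad).
It fails at once if a nozzle is dropped (falls free with its underside more than 50 mm above the table) ((height (world z) of nozzle_red above 0.05 m and contact force between nozzle_red and anything else below 0.01 N) or (height (world z) of nozzle_yellow above 0.05 m and contact force between nozzle_yellow and anything else below 0.01 N) or (height (world z) of nozzle_green above 0.05 m and contact force between nozzle_green and anything else below 0.01 N) or (height (world z) of nozzle_blue above 0.05 m and contact force between nozzle_blue and anything else below 0.01 N)).
It also fails if it takes over 99 s, if anything falls off the work surface, if the arm or the gripper's body presses on something with over 40 N, if the wrist force passes 120 N, or if a joint passes its speed limit or range.

## Working session

There is one attempt and no reset: what is moved stays moved. The work goes in short steps, Python scripts to look and compute and a shell command to move; the robot and the scene stay as the last step left them, time stands still between calls to the robot, and variables do not carry over. Pictures are saved under pics/ and viewed, at most 14 in all, crops included, and the job is handed in when it is done.

```bash
mkdir -p pics; ls
python3 - <<'E'
from plant import r, imaging
import cv2, numpy as np
print(r.state())
for n in("scene","side","wrist"):
    im,d=imaging.grab_frame(n); cv2.imwrite(f"pics/{n}0.png",im); np.save(f"pics/{n}0.npy",d)
    c=imaging.calibration(n); print(n,c)
E
```

```text
pics
{'time_s': 0.0, 'joints': array([ 9.70917151e-01,  1.59057446e-01,  1.59828997e+00,  3.20642947e-05,
        1.38620133e+00, -2.10064039e-01]), 'joint_velocities': array([ 8.54710228e-04, -2.13715598e-05, -1.46141399e-03, -3.69907316e-04,
       -2.45910061e-04,  4.84459433e-04]), 'joint_efforts': array([ 1.31896572e-04, -3.96002734e+01, -3.31434059e+01, -3.08753324e-04,
        8.34968610e-03, -1.51540966e-07]), 'position': array([0.21814148, 0.53134052, 0.23028328]), 'tool_rot': array([-6.08304640e-01, -3.08132087e+00,  2.80387891e-03]), 'contact_force': array([-0.59640082, -0.20448399, -0.34513242]), 'moment': array([-0.02419535,  0.04386782,  0.00609947]), 'finger_force': 0.0, 'opening': 0.08543208785382003}
scene {'intrinsics': array([[443.64111211,   0.        , 256.21290342],
       [  0.        , 443.64111211, 193.194339  ],
       [  0.        ,   0.        ,   1.        ]]), 'R': array([[-0.13331649,  0.99103916, -0.00825183],
       [ 0.59354374,  0.07317126, -0.80146853],
       [-0.7936829 , -0.11174679, -0.59798002]]), 't': array([ 0.08571642, -0.27920305,  1.15979
[... 212 characters left out ...]
5274681,  0.02162394],
       [-0.13206491, -0.5745355 , -0.8077548 ],
       [ 0.21658117,  0.77847801, -0.58912188]]), 't': array([-0.54385514,  0.09881469,  0.8366985 ])}
wrist {'intrinsics': array([[311.28006376,   0.        , 259.1252694 ],
       [  0.        , 311.28006376, 196.16151028],
       [  0.        ,   0.        ,   1.        ]]), 'mount': array([[-8.22257092e-05, -9.63943800e-01, -2.66105887e-01,
         6.80682321e-02],
       [ 9.99999987e-01, -1.16016360e-04,  1.11262261e-04,
        -2.47809995e-04],
       [-1.38123203e-04, -2.66105874e-01,  9.63943797e-01,
        -1.42771637e-01],
       [ 0.00000000e+00,  0.00000000e+00,  0.00000000e+00,
         1.00000000e+00]])}
```

View pics/scene0.png

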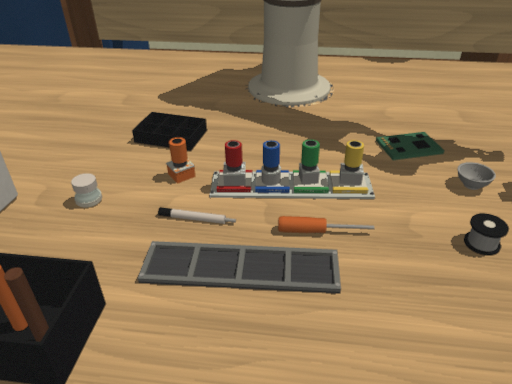

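View pics/side0.png

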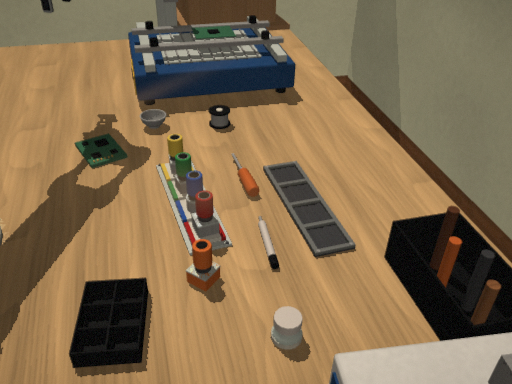

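The scene camera faces the robot, so image right is the robot's left. The nozzles, from the robot's left, are yellow (354,155), green (310,155), blue (271,155) and red (234,155). There are two red candidates. (234,155) has a red sleeve, steel hood and red-striped pad on the rack, so it is nozzle_red. (178,150) has an orange sleeve and stands off the rack on an orange block, so it is the look-alike. The magazine is the grey tray at about (240,266). I'll confirm in an enlarged crop.

```bash
cat > h.py <<'E'
from plant import r, imaging
import cv2, numpy as np
from scipy.spatial.transform import Rotation as Ro
def ray(name,uv,z):
    """intersect pixel ray of fixed camera with plane z"""
    c=imaging.calibration(name); R,t=np.array(c["R"]),np.array(c["t"])
    d=R.T@np.linalg.solve(c["intrinsics"],[uv[0],uv[1],1.]); o=-R.T@t
    return o+d*(z-o[2])/d[2]
E
python3 - <<'E'
import cv2
im=cv2.imread("pics/scene0.png")
cv2.imwrite("pics/c1.png",cv2.resize(im[130:210,160:385],None,fx=3.5,fy=3.5,interpolation=cv2.INTER_CUBIC))
cv2.imwrite("pics/c2.png",cv2.resize(im[235:300,130:350],None,fx=3.6,fy=3.6,interpolation=cv2.INTER_CUBIC))
E
```

```text
(no output)
```

View pics/c1.png

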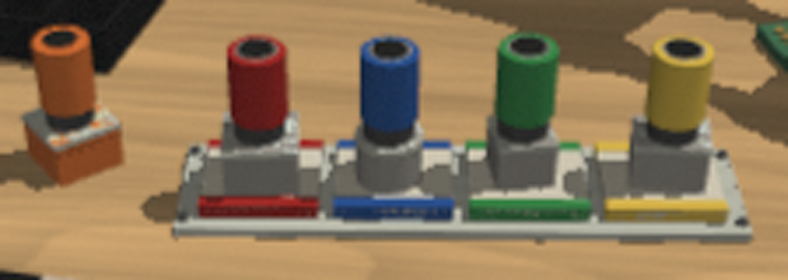

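View pics/c2.png

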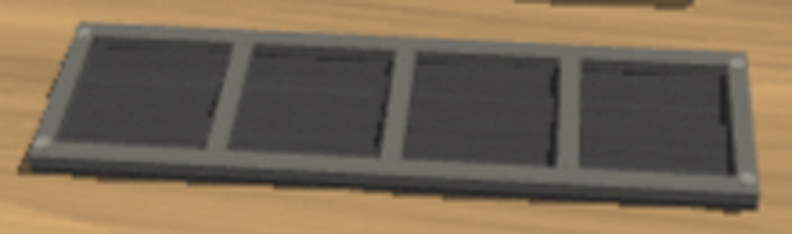

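The crop confirms it: the red nozzle is at crop (258,47) on the red-striped pad, and the orange one has an orange base and is off the rack. The magazine's top corners in its crop are (82,23), (745,54), (757,187) and (30,157).

```bash
cat > m.py <<'E'
from h import *
g={}
for n,u in dict(red=(258,47),blue=(390,48),green=(528,45),yellow=(683,48)).items():
    p=ray("scene",((u[0]+.5)/3.5-.5+160,(u[1]+.5)/3.5-.5+130),.088); g[n]=p; print(n,p.round(4))
P=[ray("scene",((a+.5)/3.6-.5+130,(b+.5)/3.6-.5+235),.010) for a,b in((82,23),(745,54),(757,187),(30,157))]
P=np.array(P)[:,:2]; print(P.round(4), np.linalg.norm(P-np.roll(P,-1,0),axis=1))
M=np.array([[-38,-140],[-38,140],[38,140],[38,-140]])/1000.
A,B=M@[1,1j],P@[1,1j]; B0=B-B.mean(); yaw=np.angle((A.conj()*B0).sum()); c=P.mean(0)
print("mag",c.round(4),yaw)
for n,y in dict(red=.102,blue=.034,green=-.034,yellow=-.102).items():
    print(n,"->",(c+y*np.array([-np.sin(yaw),np.cos(yaw)])).round(4))
s=r.state(); Rm=Ro.from_rotvec(s["tool_rot"]).as_matrix(); print(Rm.round(3))
# wrist camera depth cross-check not needed; side check of tops
im,d=cv2.imread("pics/side0.png"),0
hsv=cv2.cvtColor(im,cv2.COLOR_BGR2HSV)
for n,p in g.items():
    k=imaging.calibration("side"); q=k["intrinsics"]@(k["R"]@p+k["t"]); print(n,"side px",(q[:2]/q[2]).round(1))
cv2.imwrite("pics/c3.png",cv2.resize(im[125:265,150:360],None,fx=3.8,fy=3.8,interpolation=cv2.INTER_CUBIC))
E
python3 m.py
```

```text
red [ 0.4535 -0.064   0.088 ]
blue [ 4.468e-01 -2.000e-04  8.800e-02]
green [0.436 0.066 0.088]
yellow [0.4299 0.1403 0.088 ]
[[ 0.6264 -0.1614]
 [ 0.6104  0.1157]
 [ 0.6818  0.1194]
 [ 0.7018 -0.1572]] [0.27759358 0.07149563 0.27737708 0.07549848]
mag [ 0.6551 -0.0209] 0.06418765604980277
red -> [0.6485 0.0809]
blue -> [0.6529 0.013 ]
green -> [ 0.6572 -0.0548]
yellow -> [ 0.6616 -0.1227]
[[-0.925  0.38  -0.001]
 [ 0.38   0.925 -0.001]
 [ 0.    -0.001 -1.   ]]
red side px [204.9 194.5]
blue side px [195.  174.2]
green side px [183.7 155.7]
yellow side px [175.6 136.7]
```

View pics/c3.png

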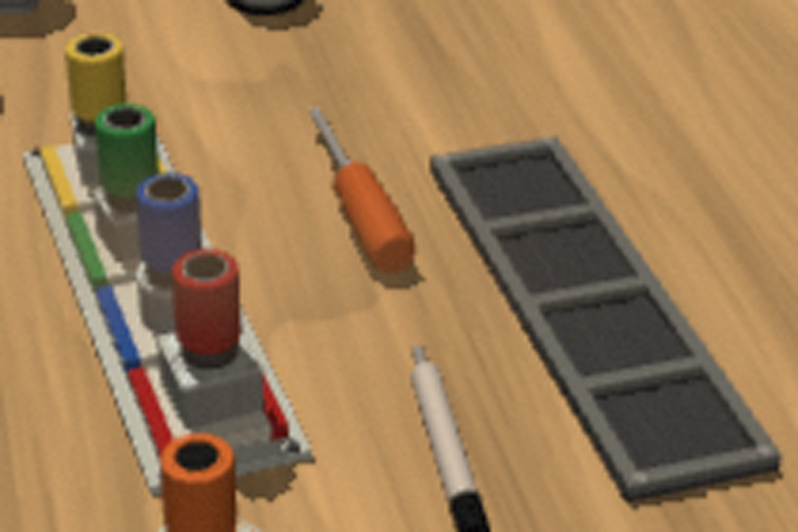

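Both views agree on the sleeve tops to about 1 px: predicted red (204.9,194.5) against (204.1,194.9) read in the side view. The rack yaw is about 0.115. I'll grip across the row, with tool y along the rack's x, which needs a roll of +1.065.

```bash
python3 -m creep '{"series":[{"roll":0.1,"claw":1},{"roll":0.14},{"roll":0.14},{"roll":0.14},{"roll":0.14},{"roll":0.14},{"roll":0.14},{"roll":0.12},{"roll":0.005},{}]}' 40
cat > go.py <<'E'
# print tool-frame shift from the present pose to world target x y z yaw(of tool y)
import sys; from h import *
T=list(map(float,sys.argv[1:])); s=r.state(); R=Ro.from_rotvec(s["tool_rot"]).as_matrix()
print("t",round(s["time_s"],2),"pos",s["position"].round(4),"F",s["contact_force"].round(1),"open",round(s["opening"],4),"yaw",np.arctan2(R[1,1],R[0,1]).round(3),"j6",s["joints"][5].round(2))
if T: print("tool shift mm",(1000*R.T@(np.array(T[:3])-s["position"])).round(1),"roll",(np.arctan2(R[1,1],R[0,1])-T[3]).round(3))
E
python3 go.py .4299 .1403 .16 .115
```

```text
t 0.15 pos [0.2182 0.5315 0.2305] F [ 0.   0.  -0.2] open 0.0853 yaw 1.181 j6 -0.21
tool shift mm [-344.5 -281.3   70.8] roll 1.066invalid input at $.series[0]: expected keys tx, ty, tz, roll, claw
```

```bash
python3 -m creep '{"series":[{"tx":0,"ty":0,"tz":0,"roll":0.1,"claw":1},{"tx":0,"ty":0,"tz":0,"roll":0.14,"claw":1},{"tx":0,"ty":0,"tz":0,"roll":0.14,"claw":1},{"tx":0,"ty":0,"tz":0,"roll":0.14,"claw":1},{"tx":0,"ty":0,"tz":0,"roll":0.14,"claw":1},{"tx":0,"ty":0,"tz":0,"roll":0.14,"claw":1},{"tx":0,"ty":0,"tz":0,"roll":0.14,"claw":1},{"tx":0,"ty":0,"tz":0,"roll":0.12,"claw":1},{"tx":0,"ty":0,"tz":0,"roll":0.005,"claw":1},{"tx":0,"ty":0,"tz":0,"roll":0,"claw":1}]}' 40
python3 go.py .4299 .1403 .16 .115
```

```text
time_s: 1.15
position: [0.2184, 0.5317, 0.231]
tool_rot: [2.086, 2.349, -0.001]
contact_force: [0.5, -0.3, -0.7]
opening: 0.0855
finger_force: 0.0
t 1.15 pos [0.2184 0.5317 0.231 ] F [ 0.5 -0.3 -0.7] open 0.0855 yaw 0.119 j6 0.85
tool shift mm [-413.7  163.7   71.1] roll 0.004
```

```bash
python3 -m creep '{"series":[{"tx":-0.02,"ty":0.008,"tz":0.006,"roll":0,"claw":1},{"tx":-0.04,"ty":0.016,"tz":0.006,"roll":0,"claw":1},{"tx":-0.04,"ty":0.016,"tz":0.006,"roll":0,"claw":1},{"tx":-0.04,"ty":0.016,"tz":0.006,"roll":0,"claw":1},{"tx":-0.04,"ty":0.016,"tz":0.006,"roll":0,"claw":1},{"tx":-0.04,"ty":0.016,"tz":0.006,"roll":0,"claw":1},{"tx":-0.04,"ty":0.016,"tz":0.006,"roll":0,"claw":1},{"tx":-0.04,"ty":0.016,"tz":0.006,"roll":0,"claw":1},{"tx":-0.04,"ty":0.016,"tz":0.006,"roll":0,"claw":1},{"tx":-0.04,"ty":0.016,"tz":0.006,"roll":0,"claw":1},{"tx":-0.024,"ty":0.008,"tz":0.006,"roll":0,"claw":1},{"tx":-0.01,"ty":0.004,"tz":0.005,"roll":0,"claw":1},{"tx":0,"ty":0,"tz":0,"roll":0,"claw":1},{"tx":0,"ty":0,"tz":0,"roll":0,"claw":1}]}'
python3 go.py .4299 .1403 .053 .115
python3 - <<'E'
from h import *
s=r.state(); im,d=imaging.grab_frame("wrist"); cv2.imwrite("pics/w1.png",im)
R=Ro.from_rotvec(s["tool_rot"]).as_matrix(); c=imaging.calibration("wrist"); K=c["intrinsics"]; M=c["mount"]
for n,p in dict(y=(.4299,.1403,.088),g=(.436,.066,.088),b=(.4468,0,.088),r=(.4535,-.064,.088)).items():
    q=np.linalg.inv(M)@np.r_[R.T@(np.array(p)-s["position"]),1]; q=K@q[:3]; print(n,(q[:2]/q[2]).round(1))
E
```

```text
time_s: 2.55
position: [0.4289, 0.1404, 0.1602]
tool_rot: [-2.087, -2.347, 0.0]
contact_force: [0.2, -0.2, -0.4]
opening: 0.0853
finger_force: 0.0
t 2.55 pos [0.4289 0.1404 0.1602] F [ 0.2 -0.2 -0.4] open 0.0853 yaw 0.117 j6 -0.07
tool shift mm [ -0.3   1.1 107.2] roll 0.002
y [261.6 207.4]
g [258.1 297.7]
b [261.7 367.1]
r [260.6 425.7]
```

View pics/w1.png

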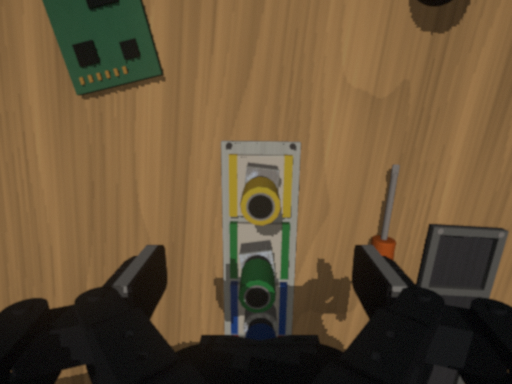

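The wrist view confirms it: the yellow bore is at (260,207), predicted (262,207), and green at (257,297), predicted (258,298). I'm descending on yellow.

```bash
python3 -m creep '{"series":[{"tx":0,"ty":0.001,"tz":0.015,"roll":0,"claw":1},{"tx":0,"ty":0,"tz":0.025,"roll":0,"claw":1},{"tx":0,"ty":0,"tz":0.025,"roll":0,"claw":1},{"tx":0,"ty":0,"tz":0.02,"roll":0,"claw":1},{"tx":0,"ty":0,"tz":0.015,"roll":0,"claw":1},{"tx":0,"ty":0,"tz":0.007,"roll":0,"claw":1},{"tx":0,"ty":0,"tz":0,"roll":0,"claw":1},{"tx":0,"ty":0,"tz":0,"roll":0,"claw":0},{"tx":0,"ty":0,"tz":0,"roll":0,"claw":0},{"tx":0,"ty":0,"tz":0,"roll":0,"claw":0},{"tx":0,"ty":0,"tz":0,"roll":0,"claw":0},{"tx":0,"ty":0,"tz":0,"roll":0,"claw":0},{"tx":0,"ty":0,"tz":0,"roll":0,"claw":0},{"tx":0,"ty":0,"tz":0,"roll":0,"claw":0},{"tx":0,"ty":0,"tz":0,"roll":0,"claw":0}]}' 40
python3 go.py .6616 -.1227 .11 .064
```

```text
time_s: 4.1
position: [0.4308, 0.1397, 0.0539]
tool_rot: [2.089, 2.346, 0.001]
contact_force: [-1.1, -0.6, 6.3]
opening: 0.0287
finger_force: 39.4
t 4.1 pos [0.4308 0.1397 0.0539] F [-1.1 -0.6  6.3] open 0.0287 yaw 0.116 j6 -0.07
tool shift mm [-287.4  198.9  -55.9] roll 0.052
```

```bash
python3 -m creep '{"series":[{"tx":0,"ty":0,"tz":-0.005,"roll":0,"claw":0},{"tx":0,"ty":0,"tz":-0.015,"roll":0,"claw":0},{"tx":0,"ty":0,"tz":-0.025,"roll":0.01,"claw":0},{"tx":0,"ty":0,"tz":-0.03,"roll":0.02,"claw":0},{"tx":0,"ty":0,"tz":-0.025,"roll":0.02,"claw":0},{"tx":0,"ty":0,"tz":0,"roll":0,"claw":0},{"tx":0,"ty":0,"tz":0,"roll":0,"claw":0}]}'
python3 go.py .6616 -.1227 .08 .064
```

```text
time_s: 4.8
position: [0.4301, 0.1397, 0.1529]
tool_rot: [-2.146, -2.294, 0.0]
contact_force: [-1.1, -0.4, -1.4]
opening: 0.029
finger_force: 39.6
t 4.8 pos [0.4301 0.1397 0.1529] F [-1.1 -0.4 -1.4] open 0.029 yaw 0.066 j6 -0.02
tool shift mm [-277.2  213.6   72.8] roll 0.002
```

```bash
python3 -m creep '{"series":[{"tx":-0.01,"ty":0.008,"tz":0,"roll":0,"claw":0},{"tx":-0.02,"ty":0.015,"tz":0,"roll":0,"claw":0},{"tx":-0.031,"ty":0.024,"tz":0,"roll":0,"claw":0},{"tx":-0.031,"ty":0.024,"tz":0,"roll":0,"claw":0},{"tx":-0.031,"ty":0.024,"tz":0,"roll":0,"claw":0},{"tx":-0.031,"ty":0.024,"tz":0,"roll":0,"claw":0},{"tx":-0.031,"ty":0.024,"tz":0,"roll":0,"claw":0},{"tx":-0.031,"ty":0.024,"tz":0,"roll":0,"claw":0},{"tx":-0.031,"ty":0.024,"tz":0,"roll":0,"claw":0},{"tx":-0.02,"ty":0.015,"tz":0,"roll":0,"claw":0},{"tx":-0.01,"ty":0.008,"tz":0,"roll":0,"claw":0},{"tx":0,"ty":0,"tz":0.01,"roll":0,"claw":0},{"tx":0,"ty":0,"tz":0.025,"roll":0,"claw":0},{"tx":0,"ty":0,"tz":0.025,"roll":0,"claw":0},{"tx":0,"ty":0,"tz":0.013,"roll":0,"claw":0},{"tx":0,"ty":0,"tz":0,"roll":0,"claw":0},{"tx":0,"ty":0,"tz":0,"roll":0,"claw":0}]}'
python3 go.py .6616 -.1227 .044 .064
python3 - <<'E'
from h import *
im,d=imaging.grab_frame("side")
cv2.imwrite("pics/s2.png",cv2.resize(im[120:300,180:400],None,fx=3.3,fy=3.3,interpolation=cv2.INTER_CUBIC))
E
```

```text
time_s: 6.5
position: [0.662, -0.1224, 0.0803]
tool_rot: [-2.146, -2.294, 0.0]
contact_force: [0.5, -0.2, -0.9]
opening: 0.0293
finger_force: 39.8
t 6.5 pos [ 0.662  -0.1224  0.0803] F [ 0.5 -0.2 -0.9] open 0.0293 yaw 0.066 j6 -0.43
tool shift mm [-0.3 -0.4 36.3] roll 0.002
```

View pics/s2.png

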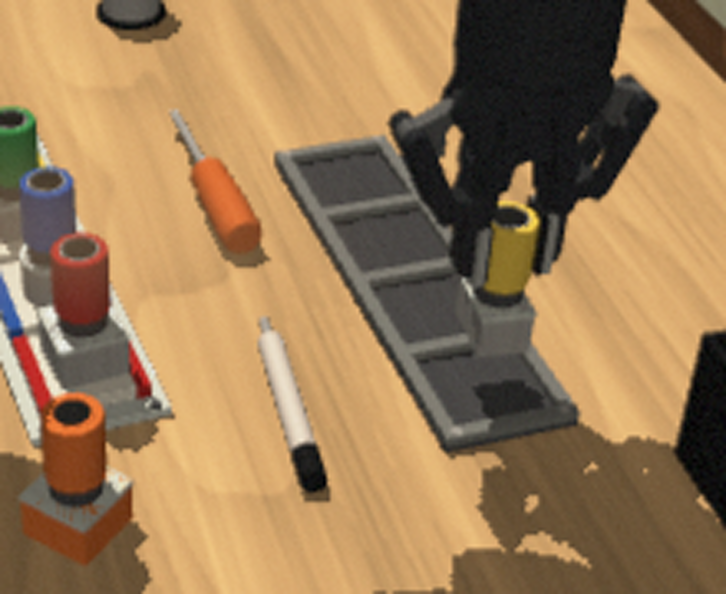

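Yellow hangs upright over the rightmost pocket (the nearest one in this side view). Now lowering: most of the way first, then slowly.

```bash
python3 -m creep '{"series":[{"tx":0,"ty":0,"tz":0.01,"roll":0,"claw":0},{"tx":0,"ty":0,"tz":0.014,"roll":0,"claw":0},{"tx":0,"ty":0,"tz":0.007,"roll":0,"claw":0},{"tx":0,"ty":0,"tz":0.002,"roll":0,"claw":0},{"tx":0,"ty":0,"tz":0.001,"roll":0,"claw":0},{"tx":0,"ty":0,"tz":0.001,"roll":0,"claw":0},{"tx":0,"ty":0,"tz":0,"roll":0,"claw":0},{"tx":0,"ty":0,"tz":0,"roll":0,"claw":0}]}'
python3 go.py
```

```text
time_s: 7.35
position: [0.6624, -0.1227, 0.0458]
tool_rot: [2.146, 2.293, 0.0]
contact_force: [-0.2, 0.4, -1.1]
opening: 0.0291
finger_force: 39.8
t 7.35 pos [ 0.6624 -0.1227  0.0458] F [-0.2  0.4 -1.1] open 0.0291 yaw 0.066 j6 -0.43
```

```bash
python3 -m creep '{"series":[{"tx":0,"ty":0,"tz":0.001,"roll":0,"claw":0},{"tx":0,"ty":0,"tz":0.0005,"roll":0,"claw":0},{"tx":0,"ty":0,"tz":0,"roll":0,"claw":0},{"tx":0,"ty":0,"tz":0,"roll":0,"claw":0}]}'
python3 -m creep '{"series":[{"tx":0,"ty":0,"tz":0.0005,"roll":0,"claw":0},{"tx":0,"ty":0,"tz":0,"roll":0,"claw":0},{"tx":0,"ty":0,"tz":0,"roll":0,"claw":0}]}'
```

```text
time_s: 7.75
position: [0.6622, -0.1226, 0.044]
tool_rot: [2.147, 2.293, 0.0]
contact_force: [-0.2, 0.3, -0.4]
opening: 0.029
finger_force: 39.8
time_s: 8.05
position: [0.6623, -0.1227, 0.044]
tool_rot: [2.147, 2.293, 0.0]
contact_force: [-2.9, 1.8, 5.5]
opening: 0.0289
finger_force: 40.4
```

Contact at z≈0.044, as expected. Release, then retreat.

```bash
python3 -m creep '{"series":[{"tx":0,"ty":0,"tz":0,"roll":0,"claw":0.45},{"tx":0,"ty":0,"tz":0,"roll":0,"claw":0.6},{"tx":0,"ty":0,"tz":0,"roll":0,"claw":0.8},{"tx":0,"ty":0,"tz":0,"roll":0,"claw":1},{"tx":0,"ty":0,"tz":0,"roll":0,"claw":1},{"tx":0,"ty":0,"tz":0,"roll":0,"claw":1},{"tx":0,"ty":0,"tz":0,"roll":0,"claw":1},{"tx":0,"ty":0,"tz":-0.01,"roll":0,"claw":1},{"tx":0,"ty":0,"tz":-0.02,"roll":0,"claw":1},{"tx":0,"ty":0,"tz":-0.03,"roll":0,"claw":1},{"tx":0,"ty":0,"tz":-0.03,"roll":0,"claw":1},{"tx":0,"ty":0,"tz":-0.02,"roll":0,"claw":1},{"tx":0,"ty":0,"tz":0,"roll":0,"claw":1},{"tx":0,"ty":0,"tz":0,"roll":0,"claw":1}]}'
python3 go.py .436 .066 .154 .115
python3 - <<'E'
from h import *
im,d=imaging.grab_frame("side")
cv2.imwrite("pics/s3.png",cv2.resize(im[120:300,180:400],None,fx=3.3,fy=3.3,interpolation=cv2.INTER_CUBIC))
E
```

```text
time_s: 9.45
position: [0.6622, -0.1226, 0.1535]
tool_rot: [2.147, 2.293, 0.0]
contact_force: [-0.6, 0.1, 0.3]
opening: 0.0854
finger_force: 0.0
t 9.45 pos [ 0.6622 -0.1226  0.1535] F [-0.6  0.1  0.3] open 0.0854 yaw 0.066 j6 -0.43
tool shift mm [ 203.1 -213.2   -0.7] roll -0.049
```

View pics/s3.png

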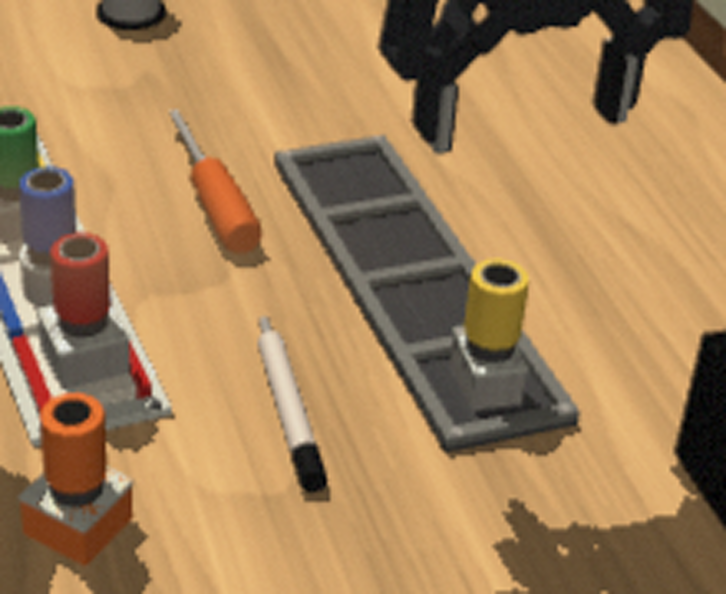

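Yellow stands well inside its pocket. Next is green, at the same yaw since the sleeve is round.

```bash
python3 -m creep '{"series":[{"tx":0.009,"ty":-0.01,"tz":0,"roll":0,"claw":1},{"tx":0.029,"ty":-0.03,"tz":0,"roll":0,"claw":1},{"tx":0.029,"ty":-0.03,"tz":0,"roll":0,"claw":1},{"tx":0.029,"ty":-0.03,"tz":0,"roll":0,"claw":1},{"tx":0.029,"ty":-0.03,"tz":0,"roll":0,"claw":1},{"tx":0.029,"ty":-0.03,"tz":0,"roll":0,"claw":1},{"tx":0.029,"ty":-0.03,"tz":0,"roll":0,"claw":1},{"tx":0.014,"ty":-0.015,"tz":0,"roll":0,"claw":1},{"tx":0.006,"ty":-0.008,"tz":0,"roll":0,"claw":1},{"tx":0,"ty":0,"tz":0,"roll":0,"claw":1},{"tx":0,"ty":0,"tz":0,"roll":0,"claw":1}]}'
python3 go.py .436 .066 .053 .066
```

```text
time_s: 10.6
position: [0.4367, 0.0654, 0.153]
tool_rot: [2.147, 2.293, -0.0]
contact_force: [0.9, -0.2, 0.2]
opening: 0.0854
finger_force: 0.0
t 10.6 pos [0.4367 0.0654 0.153 ] F [ 0.9 -0.2  0.2] open 0.0854 yaw 0.066 j6 -0.19
tool shift mm [  0.7  -0.6 100. ] roll -0.0
```

```bash
python3 -m creep '{"series":[{"tx":0,"ty":0,"tz":0.015,"roll":0,"claw":1},{"tx":0,"ty":0,"tz":0.025,"roll":0,"claw":1},{"tx":0,"ty":0,"tz":0.025,"roll":0,"claw":1},{"tx":0,"ty":0,"tz":0.02,"roll":0,"claw":1},{"tx":0,"ty":0,"tz":0.01,"roll":0,"claw":1},{"tx":0,"ty":0,"tz":0.005,"roll":0,"claw":1},{"tx":0,"ty":0,"tz":0,"roll":0,"claw":1},{"tx":0,"ty":0,"tz":0,"roll":0,"claw":0},{"tx":0,"ty":0,"tz":0,"roll":0,"claw":0},{"tx":0,"ty":0,"tz":0,"roll":0,"claw":0},{"tx":0,"ty":0,"tz":0,"roll":0,"claw":0},{"tx":0,"ty":0,"tz":0,"roll":0,"claw":0},{"tx":0,"ty":0,"tz":0,"roll":0,"claw":0},{"tx":0,"ty":0,"tz":0,"roll":0,"claw":0},{"tx":0,"ty":0,"tz":0,"roll":0,"claw":0}]}'
python3 -m creep '{"series":[{"tx":0,"ty":0,"tz":-0.005,"roll":0,"claw":0},{"tx":0,"ty":0,"tz":-0.015,"roll":0,"claw":0},{"tx":0,"ty":0,"tz":-0.025,"roll":0,"claw":0},{"tx":0,"ty":0,"tz":-0.03,"roll":0,"claw":0},{"tx":0,"ty":0,"tz":-0.025,"roll":0,"claw":0},{"tx":0,"ty":0,"tz":0,"roll":0,"claw":0},{"tx":0,"ty":0,"tz":0,"roll":0,"claw":0}]}'
python3 go.py .6572 -.0548 .08 .066
```

```text
time_s: 12.1
position: [0.4366, 0.0659, 0.0539]
tool_rot: [2.146, 2.293, 0.001]
contact_force: [-1.1, -0.2, 6.7]
opening: 0.0291
finger_force: 39.5
time_s: 12.8
position: [0.436, 0.066, 0.1529]
tool_rot: [-2.147, -2.293, -0.0]
contact_force: [0.6, -0.4, -1.2]
opening: 0.0293
finger_force: 39.6
t 12.8 pos [0.436  0.066  0.1529] F [ 0.6 -0.4 -1.2] open 0.0293 yaw 0.066 j6 -0.19
tool shift mm [-135.1  212.8   72.9] roll -0.0
```

```bash
python3 -m creep '{"series":[{"tx":-0.008,"ty":0.012,"tz":0,"roll":0,"claw":0},{"tx":-0.02,"ty":0.0315,"tz":0,"roll":0,"claw":0},{"tx":-0.02,"ty":0.0315,"tz":0,"roll":0,"claw":0},{"tx":-0.02,"ty":0.0315,"tz":0,"roll":0,"claw":0},{"tx":-0.02,"ty":0.0315,"tz":0,"roll":0,"claw":0},{"tx":-0.02,"ty":0.0315,"tz":0,"roll":0,"claw":0},{"tx":-0.02,"ty":0.0315,"tz":0,"roll":0,"claw":0},{"tx":-0.007,"ty":0.012,"tz":0,"roll":0,"claw":0},{"tx":0,"ty":0,"tz":0,"roll":0,"claw":0},{"tx":0,"ty":0,"tz":0.01,"roll":0,"claw":0},{"tx":0,"ty":0,"tz":0.025,"roll":0,"claw":0},{"tx":0,"ty":0,"tz":0.025,"roll":0,"claw":0},{"tx":0,"ty":0,"tz":0.013,"roll":0,"claw":0},{"tx":0,"ty":0,"tz":0.014,"roll":0,"claw":0},{"tx":0,"ty":0,"tz":0.012,"roll":0,"claw":0},{"tx":0,"ty":0,"tz":0.006,"roll":0,"claw":0},{"tx":0,"ty":0,"tz":0.002,"roll":0,"claw":0},{"tx":0,"ty":0,"tz":0,"roll":0,"claw":0},{"tx":0,"ty":0,"tz":0,"roll":0,"claw":0}]}'
python3 go.py .6572 -.0548 .044 .066
```

```text
time_s: 14.7
position: [0.6583, -0.0549, 0.0473]
tool_rot: [2.146, 2.292, 0.001]
contact_force: [-0.3, -0.3, -0.6]
opening: 0.029
finger_force: 39.9
t 14.7 pos [ 0.6583 -0.0549  0.0473] F [-0.3 -0.3 -0.6] open 0.029 yaw 0.066 j6 -0.33
tool shift mm [ 0.2 -1.1  3.3] roll -0.0
```

```bash
python3 -m creep '{"series":[{"tx":0,"ty":-0.001,"tz":0.001,"roll":0,"claw":0},{"tx":0,"ty":0,"tz":0.001,"roll":0,"claw":0},{"tx":0,"ty":0,"tz":0.001,"roll":0,"claw":0},{"tx":0,"ty":0,"tz":0.0005,"roll":0,"claw":0},{"tx":0,"ty":0,"tz":0,"roll":0,"claw":0},{"tx":0,"ty":0,"tz":0,"roll":0,"claw":0}]}'
```

```text
time_s: 15.3
position: [0.6569, -0.0549, 0.0439]
tool_rot: [2.147, 2.293, -0.0]
contact_force: [-3.0, 0.7, 4.9]
opening: 0.0292
finger_force: 40.5
```

```bash
python3 -m creep '{"series":[{"tx":0,"ty":0,"tz":0,"roll":0,"claw":0.45},{"tx":0,"ty":0,"tz":0,"roll":0,"claw":0.6},{"tx":0,"ty":0,"tz":0,"roll":0,"claw":0.8},{"tx":0,"ty":0,"tz":0,"roll":0,"claw":1},{"tx":0,"ty":0,"tz":0,"roll":0,"claw":1},{"tx":0,"ty":0,"tz":0,"roll":0,"claw":1},{"tx":0,"ty":0,"tz":0,"roll":0,"claw":1},{"tx":0,"ty":0,"tz":-0.01,"roll":0,"claw":1},{"tx":0,"ty":0,"tz":-0.02,"roll":0,"claw":1},{"tx":0,"ty":0,"tz":-0.03,"roll":0,"claw":1},{"tx":0,"ty":0,"tz":-0.03,"roll":0,"claw":1},{"tx":0,"ty":0,"tz":-0.02,"roll":0,"claw":1},{"tx":0,"ty":0,"tz":0,"roll":0,"claw":1},{"tx":0,"ty":0,"tz":0,"roll":0,"claw":1}]}'
python3 go.py .4468 -.0002 .154 .066
```

```text
time_s: 16.7
position: [0.6567, -0.0548, 0.153]
tool_rot: [2.147, 2.293, 0.0]
contact_force: [-0.7, 0.3, -0.3]
opening: 0.0858
finger_force: 0.0
t 16.7 pos [ 0.6567 -0.0548  0.153 ] F [-0.7  0.3 -0.3] open 0.0858 yaw 0.066 j6 -0.33
tool shift mm [  68.3 -205.8   -1.2] roll 0.0
```

```bash
python3 -m creep '{"series":[{"tx":0.004,"ty":-0.012,"tz":0,"roll":0,"claw":1},{"tx":0.01,"ty":-0.03,"tz":0,"roll":0,"claw":1},{"tx":0.01,"ty":-0.03,"tz":0,"roll":0,"claw":1},{"tx":0.01,"ty":-0.03,"tz":0,"roll":0,"claw":1},{"tx":0.01,"ty":-0.03,"tz":0,"roll":0,"claw":1},{"tx":0.01,"ty":-0.03,"tz":0,"roll":0,"claw":1},{"tx":0.01,"ty":-0.03,"tz":0,"roll":0,"claw":1},{"tx":0.004,"ty":-0.014,"tz":0,"roll":0,"claw":1},{"tx":0,"ty":0,"tz":0,"roll":0,"claw":1},{"tx":0,"ty":0,"tz":0,"roll":0,"claw":1}]}'
python3 go.py .4468 -.0002 .053 .066
```

```text
time_s: 17.7
position: [0.4464, -0.0005, 0.1519]
tool_rot: [-2.146, -2.293, 0.001]
contact_force: [0.5, -0.6, -0.6]
opening: 0.0856
finger_force: 0.0
t 17.7 pos [ 0.4464 -0.0005  0.1519] F [ 0.5 -0.6 -0.6] open 0.0856 yaw 0.066 j6 -0.34
tool shift mm [ 0.2  0.5 98.9] roll -0.0
```

```bash
python3 -m creep '{"series":[{"tx":0,"ty":0,"tz":0.015,"roll":0,"claw":1},{"tx":0,"ty":0,"tz":0.025,"roll":0,"claw":1},{"tx":0,"ty":0,"tz":0.025,"roll":0,"claw":1},{"tx":0,"ty":0,"tz":0.02,"roll":0,"claw":1},{"tx":0,"ty":0,"tz":0.01,"roll":0,"claw":1},{"tx":0,"ty":0,"tz":0.004,"roll":0,"claw":1},{"tx":0,"ty":0,"tz":0,"roll":0,"claw":1},{"tx":0,"ty":0,"tz":0,"roll":0,"claw":0},{"tx":0,"ty":0,"tz":0,"roll":0,"claw":0},{"tx":0,"ty":0,"tz":0,"roll":0,"claw":0},{"tx":0,"ty":0,"tz":0,"roll":0,"claw":0},{"tx":0,"ty":0,"tz":0,"roll":0,"claw":0},{"tx":0,"ty":0,"tz":0,"roll":0,"claw":0},{"tx":0,"ty":0,"tz":0,"roll":0,"claw":0},{"tx":0,"ty":0,"tz":0,"roll":0,"claw":0}]}'
python3 -m creep '{"series":[{"tx":0,"ty":0,"tz":-0.005,"roll":0,"claw":0},{"tx":0,"ty":0,"tz":-0.015,"roll":0,"claw":0},{"tx":0,"ty":0,"tz":-0.025,"roll":0,"claw":0},{"tx":0,"ty":0,"tz":-0.03,"roll":0,"claw":0},{"tx":0,"ty":0,"tz":-0.025,"roll":0,"claw":0},{"tx":0,"ty":0,"tz":0,"roll":0,"claw":0},{"tx":0,"ty":0,"tz":0,"roll":0,"claw":0}]}'
python3 go.py .6529 .013 .08 .066
```

```text
time_s: 19.2
position: [0.447, -0.0006, 0.0544]
tool_rot: [2.146, 2.293, 0.0]
contact_force: [-1.6, 0.4, 5.5]
opening: 0.0291
finger_force: 39.5
time_s: 19.9
position: [0.4464, -0.0004, 0.1534]
tool_rot: [2.147, 2.294, 0.0]
contact_force: [0.1, -0.8, -2.3]
opening: 0.0289
finger_force: 39.7
t 19.9 pos [ 4.464e-01 -4.000e-04  1.534e-01] F [ 0.1 -0.8 -2.3] open 0.0289 yaw 0.066 j6 -0.34
tool shift mm [-2.000e-01  2.069e+02  7.340e+01] roll 0.0
```

```bash
python3 -m creep '{"series":[{"tx":0,"ty":0.012,"tz":0,"roll":0,"claw":0},{"tx":0,"ty":0.0305,"tz":0,"roll":0,"claw":0},{"tx":0,"ty":0.0305,"tz":0,"roll":0,"claw":0},{"tx":0,"ty":0.0305,"tz":0,"roll":0,"claw":0},{"tx":0,"ty":0.0305,"tz":0,"roll":0,"claw":0},{"tx":0,"ty":0.0305,"tz":0,"roll":0,"claw":0},{"tx":0,"ty":0.0305,"tz":0,"roll":0,"claw":0},{"tx":0,"ty":0.012,"tz":0,"roll":0,"claw":0},{"tx":0,"ty":0,"tz":0,"roll":0,"claw":0},{"tx":0,"ty":0,"tz":0.01,"roll":0,"claw":0},{"tx":0,"ty":0,"tz":0.025,"roll":0,"claw":0},{"tx":0,"ty":0,"tz":0.025,"roll":0,"claw":0},{"tx":0,"ty":0,"tz":0.013,"roll":0,"claw":0},{"tx":0,"ty":0,"tz":0.014,"roll":0,"claw":0},{"tx":0,"ty":0,"tz":0.012,"roll":0,"claw":0},{"tx":0,"ty":0,"tz":0.005,"roll":0,"claw":0},{"tx":0,"ty":0,"tz":0.002,"roll":0,"claw":0},{"tx":0,"ty":0,"tz":0,"roll":0,"claw":0},{"tx":0,"ty":0,"tz":0,"roll":0,"claw":0}]}'
python3 go.py .6529 .013 .044 .066
```

```text
time_s: 21.8
position: [0.6539, 0.0131, 0.0488]
tool_rot: [2.146, 2.293, 0.001]
contact_force: [-0.4, -0.3, -1.7]
opening: 0.0289
finger_force: 40.1
t 21.8 pos [0.6539 0.0131 0.0488] F [-0.4 -0.3 -1.7] open 0.0289 yaw 0.066 j6 -0.23
tool shift mm [ 0.  -1.   4.8] roll 0.0
```

```bash
python3 -m creep '{"series":[{"tx":0,"ty":-0.001,"tz":0.001,"roll":0,"claw":0},{"tx":0,"ty":0,"tz":0.001,"roll":0,"claw":0},{"tx":0,"ty":0,"tz":0.001,"roll":0,"claw":0},{"tx":0,"ty":0,"tz":0.001,"roll":0,"claw":0},{"tx":0,"ty":0,"tz":0.0005,"roll":0,"claw":0},{"tx":0,"ty":0,"tz":0,"roll":0,"claw":0},{"tx":0,"ty":0,"tz":0,"roll":0,"claw":0}]}'
```

```text
time_s: 22.5
position: [0.6523, 0.013, 0.0445]
tool_rot: [2.147, 2.294, -0.0]
contact_force: [-4.0, 0.7, 5.9]
opening: 0.0291
finger_force: 40.7
```

```bash
python3 -m creep '{"series":[{"tx":0,"ty":0,"tz":0,"roll":0,"claw":0.45},{"tx":0,"ty":0,"tz":0,"roll":0,"claw":0.6},{"tx":0,"ty":0,"tz":0,"roll":0,"claw":0.8},{"tx":0,"ty":0,"tz":0,"roll":0,"claw":1},{"tx":0,"ty":0,"tz":0,"roll":0,"claw":1},{"tx":0,"ty":0,"tz":0,"roll":0,"claw":1},{"tx":0,"ty":0,"tz":0,"roll":0,"claw":1},{"tx":0,"ty":0,"tz":-0.01,"roll":0,"claw":1},{"tx":0,"ty":0,"tz":-0.02,"roll":0,"claw":1},{"tx":0,"ty":0,"tz":-0.03,"roll":0,"claw":1},{"tx":0,"ty":0,"tz":-0.03,"roll":0,"claw":1},{"tx":0,"ty":0,"tz":-0.02,"roll":0,"claw":1},{"tx":0,"ty":0,"tz":0,"roll":0,"claw":1},{"tx":0,"ty":0,"tz":0,"roll":0,"claw":1}]}'
python3 go.py .4535 -.064 .154 .066
```

```text
time_s: 23.9
position: [0.6522, 0.0131, 0.1534]
tool_rot: [2.147, 2.293, 0.001]
contact_force: [0.0, 0.7, -1.0]
opening: 0.0855
finger_force: 0.0
t 23.9 pos [0.6522 0.0131 0.1534] F [ 0.   0.7 -1. ] open 0.0855 yaw 0.066 j6 -0.23
tool shift mm [ -63.8 -203.3   -0.7] roll -0.0
```

```bash
python3 -m creep '{"series":[{"tx":-0.004,"ty":-0.012,"tz":0,"roll":0,"claw":1},{"tx":-0.009,"ty":-0.03,"tz":0,"roll":0,"claw":1},{"tx":-0.009,"ty":-0.03,"tz":0,"roll":0,"claw":1},{"tx":-0.009,"ty":-0.03,"tz":0,"roll":0,"claw":1},{"tx":-0.009,"ty":-0.03,"tz":0,"roll":0,"claw":1},{"tx":-0.009,"ty":-0.03,"tz":0,"roll":0,"claw":1},{"tx":-0.009,"ty":-0.03,"tz":0,"roll":0,"claw":1},{"tx":-0.006,"ty":-0.011,"tz":0,"roll":0,"claw":1},{"tx":0,"ty":0,"tz":0,"roll":0,"claw":1},{"tx":0,"ty":0,"tz":0,"roll":0,"claw":1}]}'
python3 go.py .4535 -.064 .053 .066
```

```text
time_s: 24.9
position: [0.4544, -0.0641, 0.153]
tool_rot: [-2.147, -2.293, -0.001]
contact_force: [0.4, 0.5, 0.3]
opening: 0.0854
finger_force: 0.0
t 24.9 pos [ 0.4544 -0.0641  0.153 ] F [0.4 0.5 0.3] open 0.0854 yaw 0.065 j6 -0.47
tool shift mm [  0.1  -0.9 100. ] roll -0.001
```

```bash
python3 -m creep '{"series":[{"tx":0,"ty":-0.001,"tz":0.015,"roll":0,"claw":1},{"tx":0,"ty":0,"tz":0.025,"roll":0,"claw":1},{"tx":0,"ty":0,"tz":0.025,"roll":0,"claw":1},{"tx":0,"ty":0,"tz":0.02,"roll":0,"claw":1},{"tx":0,"ty":0,"tz":0.01,"roll":0,"claw":1},{"tx":0,"ty":0,"tz":0.005,"roll":0,"claw":1},{"tx":0,"ty":0,"tz":0,"roll":0,"claw":1},{"tx":0,"ty":0,"tz":0,"roll":0,"claw":0},{"tx":0,"ty":0,"tz":0,"roll":0,"claw":0},{"tx":0,"ty":0,"tz":0,"roll":0,"claw":0},{"tx":0,"ty":0,"tz":0,"roll":0,"claw":0},{"tx":0,"ty":0,"tz":0,"roll":0,"claw":0},{"tx":0,"ty":0,"tz":0,"roll":0,"claw":0},{"tx":0,"ty":0,"tz":0,"roll":0,"claw":0},{"tx":0,"ty":0,"tz":0,"roll":0,"claw":0}]}'
python3 -m creep '{"series":[{"tx":0,"ty":0,"tz":-0.005,"roll":0,"claw":0},{"tx":0,"ty":0,"tz":-0.015,"roll":0,"claw":0},{"tx":0,"ty":0,"tz":-0.025,"roll":0,"claw":0},{"tx":0,"ty":0,"tz":-0.03,"roll":0,"claw":0},{"tx":0,"ty":0,"tz":-0.025,"roll":0,"claw":0},{"tx":0,"ty":0,"tz":0,"roll":0,"claw":0},{"tx":0,"ty":0,"tz":0,"roll":0,"claw":0}]}'
python3 go.py .6485 .0809 .08 .066
```

```text
time_s: 26.4
position: [0.4534, -0.0645, 0.054]
tool_rot: [2.146, 2.293, 0.001]
contact_force: [0.4, -0.1, 5.9]
opening: 0.0291
finger_force: 39.6
time_s: 27.1
position: [0.4525, -0.0641, 0.1528]
tool_rot: [-2.147, -2.293, 0.0]
contact_force: [0.1, 1.1, -1.4]
opening: 0.0292
finger_force: 39.8
t 27.1 pos [ 0.4525 -0.0641  0.1528] F [ 0.1  1.1 -1.4] open 0.0292 yaw 0.066 j6 -0.47
tool shift mm [131.8 205.2  72.7] roll -0.0
```

```bash
python3 -m creep '{"series":[{"tx":0.006,"ty":0.011,"tz":0,"roll":0,"claw":0},{"tx":0.02,"ty":0.0305,"tz":0,"roll":0,"claw":0},{"tx":0.02,"ty":0.0305,"tz":0,"roll":0,"claw":0},{"tx":0.02,"ty":0.0305,"tz":0,"roll":0,"claw":0},{"tx":0.02,"ty":0.0305,"tz":0,"roll":0,"claw":0},{"tx":0.02,"ty":0.0305,"tz":0,"roll":0,"claw":0},{"tx":0.02,"ty":0.0305,"tz":0,"roll":0,"claw":0},{"tx":0.006,"ty":0.01,"tz":0,"roll":0,"claw":0},{"tx":0,"ty":0,"tz":0,"roll":0,"claw":0},{"tx":0,"ty":0,"tz":0.01,"roll":0,"claw":0},{"tx":0,"ty":0,"tz":0.025,"roll":0,"claw":0},{"tx":0,"ty":0,"tz":0.025,"roll":0,"claw":0},{"tx":0,"ty":0,"tz":0.013,"roll":0,"claw":0},{"tx":0,"ty":0,"tz":0.014,"roll":0,"claw":0},{"tx":0,"ty":0,"tz":0.012,"roll":0,"claw":0},{"tx":0,"ty":0,"tz":0.005,"roll":0,"claw":0},{"tx":0,"ty":0,"tz":0.002,"roll":0,"claw":0},{"tx":0,"ty":0,"tz":0,"roll":0,"claw":0},{"tx":0,"ty":0,"tz":0,"roll":0,"claw":0}]}'
python3 go.py .6485 .0809 .044 .066
```

```text
time_s: 29.0
position: [0.6484, 0.0809, 0.0483]
tool_rot: [2.146, 2.293, 0.002]
contact_force: [-0.4, 0.2, -1.4]
opening: 0.0292
finger_force: 40.1
t 29.0 pos [0.6484 0.0809 0.0483] F [-0.4  0.2 -1.4] open 0.0292 yaw 0.066 j6 -0.13
tool shift mm [-0.   0.1  4.3] roll 0.0
```

```bash
python3 -m creep '{"series":[{"tx":0,"ty":0,"tz":0.001,"roll":0,"claw":0},{"tx":0,"ty":0,"tz":0.001,"roll":0,"claw":0},{"tx":0,"ty":0,"tz":0.001,"roll":0,"claw":0},{"tx":0,"ty":0,"tz":0.001,"roll":0,"claw":0},{"tx":0,"ty":0,"tz":0.0005,"roll":0,"claw":0},{"tx":0,"ty":0,"tz":0,"roll":0,"claw":0},{"tx":0,"ty":0,"tz":0,"roll":0,"claw":0}]}'
```

```text
time_s: 29.7
position: [0.6478, 0.081, 0.044]
tool_rot: [2.147, 2.294, -0.0]
contact_force: [-3.7, 0.1, 5.4]
opening: 0.029
finger_force: 41.0
```

```bash
python3 -m creep '{"series":[{"tx":0,"ty":0,"tz":0,"roll":0,"claw":0.45},{"tx":0,"ty":0,"tz":0,"roll":0,"claw":0.6},{"tx":0,"ty":0,"tz":0,"roll":0,"claw":0.8},{"tx":0,"ty":0,"tz":0,"roll":0,"claw":1},{"tx":0,"ty":0,"tz":0,"roll":0,"claw":1},{"tx":0,"ty":0,"tz":0,"roll":0,"claw":1},{"tx":0,"ty":0,"tz":0,"roll":0,"claw":1},{"tx":0,"ty":0,"tz":-0.01,"roll":0,"claw":1},{"tx":0,"ty":0,"tz":-0.02,"roll":0,"claw":1},{"tx":0,"ty":0,"tz":-0.03,"roll":0,"claw":1},{"tx":0,"ty":0,"tz":-0.03,"roll":0,"claw":1},{"tx":0,"ty":0,"tz":-0.03,"roll":0,"claw":1},{"tx":0,"ty":0,"tz":-0.02,"roll":0,"claw":1},{"tx":0,"ty":0,"tz":0,"roll":0,"claw":1},{"tx":0,"ty":0,"tz":0,"roll":0,"claw":1}]}'
python3 - <<'E'
from h import *
a,_=imaging.grab_frame("side"); b,_=imaging.grab_frame("scene")
f=lambda i:cv2.resize(i,None,fx=2,fy=2,interpolation=cv2.INTER_CUBIC)
cv2.imwrite("pics/f.png",np.hstack([f(a[120:300,230:380]),f(b[160:340,110:360])]))
E
```

```text
time_s: 31.2
position: [0.6476, 0.0809, 0.1829]
tool_rot: [2.147, 2.293, 0.0]
contact_force: [-0.3, 0.0, -0.5]
opening: 0.0856
finger_force: 0.0
```

View pics/f.png

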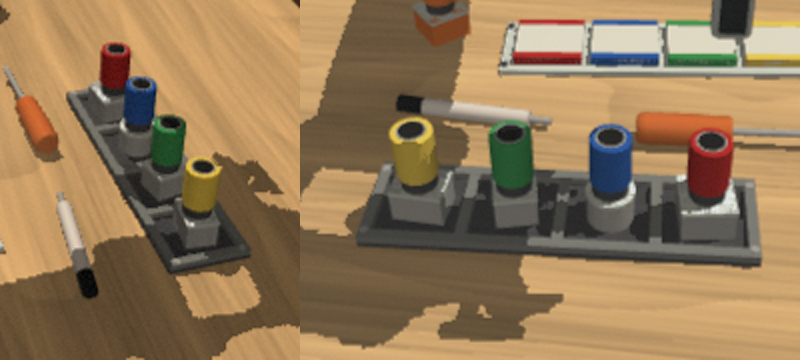

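All four stand upright, centred in their pockets and in mirrored order: in the scene half, yellow (413,133), green (511,135), blue (610,135) and red (710,140). The gripper is clear of everything.

```bash
python3 -c "
from plant import close_job
print(close_job())"
```

```text
the job is handed in; nothing more can be done
None
```

I moved all four nozzles into the magazine in reverse order and handed the job in at about 31 s: from the robot's left they now stand red, blue, green, yellow, upright in their pockets in the last pictures, though no verdict came back.

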